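Boxing the finished stamps

ROBOT

A 7-joint arm with a two-finger parallel gripper is mounted at the origin on the work surface. World frame = base frame: x ahead of the robot, y to its left, z up, the work surface at z = 0. Lengths are in m, angles in rad, forces in N, time in s.
With the tool pointing down it reaches from about 0.425 to 0.95 m from the base axis. Payload 4.7 kg.
Tool frame: the origin (TCP) lies at the very end of the fingers, on their centre line; the grasp point (between the pads) lies env.hold_point_z behind it (env.hold_point_z is the distance from the TCP to the grasp point, in m); z points along the fingers, y is the line along which they close (so a half turn about z gives the same grasp; the last joint's range is limited). The gripper opens to 87 mm and grips with 3 to 60 N. Pads are 19 mm wide; open, the fingers measure 117 mm over their backs; the gripper's body (75 mm by 190 mm) begins 51 mm behind the grasp point.
Start: joints at [1.137, 0.469, -0.049, 1.532, 0.024, 1.141, -0.082], TCP at [0.266, -0.62, 0.196] pointing down, gripper open.
Joint ranges: [-2.59, 2.59], [-0.33, 1.99], [-1.39, 1.29], [0.1, 2.45], [-1.04, 4.18], [0.21, 1.99], [-2.66, 2.66]. Speed limits (rad/s): [2.57, 2.57, 3.14, 3.14, 3.14, 3.14, 3.14].

INTERFACE

Orientations are given as a rotation vector (axis times angle).
In Python, from workcell import env, effector, vision, ticket gives the robot as it stands. Calls block until the motion is done:
- env.move_pose(position, orientation): joint-space move of the TCP to a pose.
- env.movel(position, speed=0.15, frame=None, contact_N=None): straight line of the TCP; frame=None keeps the orientation; speed is the mean speed in m/s. With contact_N (N) it stops when the force on the tool has changed by that much, and returns True; else False.
- env.set_joints(angles): joint-space move.
- effector.grip(opening, grip_force=None): opening from 0.0 (shut) to 1.0 (fully open); grip_force is the grip in N (None keeps the last); returns when the fingers have stopped.
- env.pause(seconds).
- env.ik(position, orientation): joint angles nearest the present ones, or None.
- vision.get_image(name): name is "side" or "top" or "wrist"; returns (picture, depth): 400x640x3 uint8, red, green, blue; 400x640 float32, m along the optical axis (not along the pixel's ray), 0 where there is no reading.
- vision.camera_params(name): a dict with "fov_y" (degrees; the focal length in pixels is half the picture's height over the tangent of half this angle, whatever the lens; pixels are square), "cx", "cy" (the principal point, pixels), "k1" (the pictures are not rectified: a ray, as slopes to the right and down, at radius r is drawn at 1 + k1 r^2 times it, then the intrinsics apply), "T" (4x4, takes a point from camera to world coordinates); the wrist camera has in their place "tool_from_camera" (4x4, takes a point from camera to tool coordinates, whose origin is the TCP and whose axes are the flange's). Camera axes: x right, y down, z forward; pixel columns grow to the right and rows downward; lengths in m; the calibration is good to about 2 mm. A picture is of the moment at which its call begins: read the wrist's pose just before it. camera_params takes no time and is no camera call.
A pose or a line that the arm cannot do raises env.PlanningError and nothing moves.
- ticket.sign_off(): hands the job in; it is judged then, once.
Readings, each from a call of its own:
- env.current_time_s(): time.
- env.current_qpos(): joint angles.
- env.current_joint_velocities(): joint speeds.
- env.current_tau(): joint torques, N m.
- env.current_tcp_pos(): TCP position.
- env.current_eef_rot(): TCP orientation.
- env.current_contact_force(): force on the tool from outside, world axes, zero at the start.
- env.current_torque(): the same for the moment, N m.
- env.current_gripper_width(): opening from 0.0 (shut) to 1.0 (fully open).
- env.current_gripper_force(): force on a finger pad.
Only numpy, scipy, OpenCV 4.12 (cv2) and the standard library are available. Lean on these libraries where they do the work, as an engineer would, in place of code of your own. Each camera call takes 0.05 s, during which the arm holds its last target. There are 200 camera calls.

TASK

The finished stamps are stacked in two piles on the print workshop table. Take the piles apart and lay every stamp, picture side up, in the shallow open card box made for its shape and size (the deep ones along the far edge of the table are only their lids), so that it lies flat on the bottom of the box inside the rim. Do not let any stamp tip over on the way.

Things in the scene. Friction and masses are not known exactly. Their poses are not given: they have to be found in the camera images.
- stamp_square_center (a point): Centre (half-way up) of the big square stamp, 62 x 62 mm, 32 mm tall: a plain wooden mount with a little black picture on its top and a 5 mm dark rubber face underneath; its z axis points up, its x and y axes lie along its sides. Loose, at most 0.11 kg. At the bottom of one of the two piles.
- stamp_bar_center (a point): Centre (half-way up) of the long narrow border stamp, 96 mm along its own x, 32 mm along its own y, 32 mm tall: a plain wooden mount with a little black picture on its top and a 5 mm dark rubber face underneath; its z axis points up, its x and y axes lie along its sides. Loose, at most 0.11 kg. At the bottom of one of the two piles.
- stamp_oblong_center (a point): Centre (half-way up) of the oblong stamp, 56 mm along its own x, 40 mm along its own y, 32 mm tall: a plain wooden mount with a little black picture on its top and a 5 mm dark rubber face underneath; its z axis points up, its x and y axes lie along its sides. Loose, at most 0.11 kg. Second of a pile, a little off-centre and turned.
- stamp_round_center (a point): Centre (half-way up) of the round stamp, 54 mm in diameter, 32 mm tall: a plain wooden mount with a little black picture on its top and a 5 mm dark rubber face underneath; its z axis points up. Loose, at most 0.11 kg. Second of a pile, a little off-centre and turned.
- stamp_small_center (a point): Centre (half-way up) of the small square stamp, 34 x 34 mm, 32 mm tall: a plain wooden mount with a little black picture on its top and a 5 mm dark rubber face underneath; its z axis points up, its x and y axes lie along its sides. Loose, at most 0.11 kg. Starts on the round stamp, as third of the taller pile.
- box_square: Centre of the underside of the big square box, 76 x 76 mm inside: an open, shallow brown card box bottom, fixed to the table; floor 3 mm thick, rim 10 mm above the table, walls 2.5 mm thick; z axis up, x and y axes along its sides. It leaves the big square stamp 7 mm of room on every side.
- box_bar: Centre of the underside of the long narrow box, 110 mm inside along its own x, 46 mm along its own y: an open, shallow brown card box bottom, fixed to the table; floor 3 mm thick, rim 10 mm above the table, walls 2.5 mm thick; z axis up, x and y axes along its sides. It leaves the long narrow border stamp 7 mm of room on every side.
- box_oblong: Centre of the underside of the oblong box, 70 mm inside along its own x, 54 mm along its own y: an open, shallow brown card box bottom, fixed to the table; floor 3 mm thick, rim 10 mm above the table, walls 2.5 mm thick; z axis up, x and y axes along its sides. It leaves the oblong stamp 7 mm of room on every side.
- box_round: Centre of the underside of the round box, 68 mm in diameter inside: an open, shallow brown card box bottom, fixed to the table; floor 3 mm thick, rim 10 mm above the table, walls 2.5 mm thick; z axis up. It leaves the round stamp 7 mm of room on every side.
- box_small: Centre of the underside of the small square box, 48 x 48 mm inside: an open, shallow brown card box bottom, fixed to the table; floor 3 mm thick, rim 10 mm above the table, walls 2.5 mm thick; z axis up, x and y axes along its sides. It leaves the small square stamp 7 mm of room on every side.

How it is judged:
At the end, for the whole second after the job is handed in: Each of the five stamps lies in the box of its own shape and size: its centre within 12 mm of the box's centre (seen from above), down on the box floor to within 3 mm, picture side up and level to within 0.08 rad, and at rest (horizontal distance between stamp_square_center and box_square below 0.012 m and z of stamp_square_center in the frame of box_square below 0.022 m and angle between each of stamp_square_center, stamp_bar_center, stamp_oblong_center, stamp_round_center, stamp_small_center's own z axis and vertical below 0.08 rad and linear speed of each of stamp_square, stamp_bar, stamp_oblong, stamp_round, stamp_small below 0.02 m/s and horizontal distance between stamp_bar_center and box_bar below 0.012 m and z of stamp_bar_center in the frame of box_bar below 0.022 m and horizontal distance between stamp_oblong_center and box_oblong below 0.012 m and z of stamp_oblong_center in the frame of box_oblong below 0.022 m and horizontal distance between stamp_round_center and box_round below 0.012 m and z of stamp_round_center in the frame of box_round below 0.022 m and horizontal distance between stamp_small_center and box_small below 0.012 m and z of stamp_small_center in the frame of box_small below 0.022 m); the robot touches nothing.
It fails at once if a stamp tips over (leans more than 0.7 rad) (angle between any of stamp_square_center, stamp_bar_center, stamp_oblong_center, stamp_round_center, stamp_small_center's own z axis and vertical above 0.7 rad).
It also fails if it takes over 125 s, if anything falls off the work surface, if the arm or the gripper's body presses on something with over 40 N, if the wrist force passes 120 N, or if a joint passes its speed limit or range.

## Working session

There is one attempt and no reset: what is moved stays moved. The work goes in short steps, each a Python script; the robot and the scene stay as the last script left them, time stands still between calls to the robot, and variables do not carry over. Pictures are saved under pics/ and viewed, at most 14 in all, crops included, and the job is handed in when it is done.

```bash
ls; mkdir -p pics
python3 - <<'E'
from workcell import env, effector, vision, ticket
import cv2,numpy as np
np.set_printoptions(precision=4,suppress=True)
for n in("top","side","wrist"):
    p,d=vision.get_image(n); cv2.imwrite(f"pics/{n}0.png",p[:,:,::-1]); np.savez(f"pics/{n}0.npz",p=p,d=d)
    print(n,vision.camera_params(n))
print(env.hold_point_z,env.current_tcp_pos(),env.current_eef_rot(),env.current_time_s())
E
```

```text
pics
top {'fov_y': 50.68290064655131, 'cx': 322.55774359488055, 'cy': 197.90964140137297, 'k1': -0.06163813657065237, 'T': array([[-0.0243, -0.9803,  0.1961,  0.2961],
       [-0.9993,  0.0293,  0.023 , -0.0201],
       [-0.0283, -0.1954, -0.9803,  1.2933],
       [ 0.    ,  0.    ,  0.    ,  1.    ]])}
side {'fov_y': 42.84833229414821, 'cx': 319.88857486898627, 'cy': 208.89197757864238, 'k1': -0.1376958190746783, 'T': array([[-0.9069, -0.2343,  0.3501,  0.1313],
       [-0.4209,  0.4667, -0.7779,  0.8923],
       [ 0.0189, -0.8528, -0.5219,  0.6739],
       [ 0.    ,  0.    ,  0.    ,  1.    ]])}
wrist {'fov_y': 65.39413298522398, 'cx': 320.90834341341815, 'cy': 199.8620739700166, 'k1': -0.0585379616942507, 'tool_from_camera': array([[ 0.0004, -0.9552, -0.296 ,  0.0813],
       [ 1.    ,  0.0003,  0.0004,  0.0003],
       [-0.0003, -0.296 ,  0.9552, -0.1892],
       [ 0.    ,  0.    ,  0.    ,  1.    ]])}
0.0187 [ 0.2657 -0.62    0.1953] [-3.0761 -0.6313  0.0005] 0.15
```

View pics/top0.png

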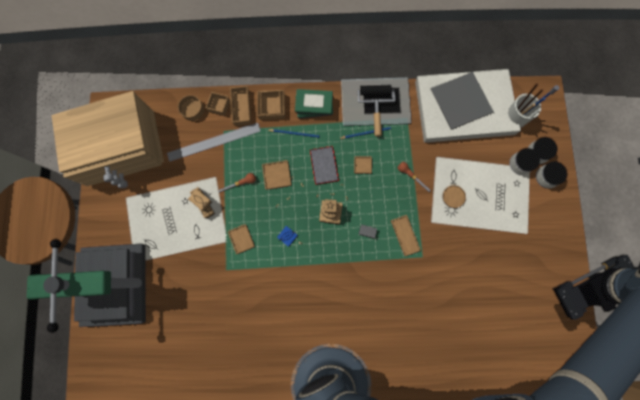

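View pics/side0.png

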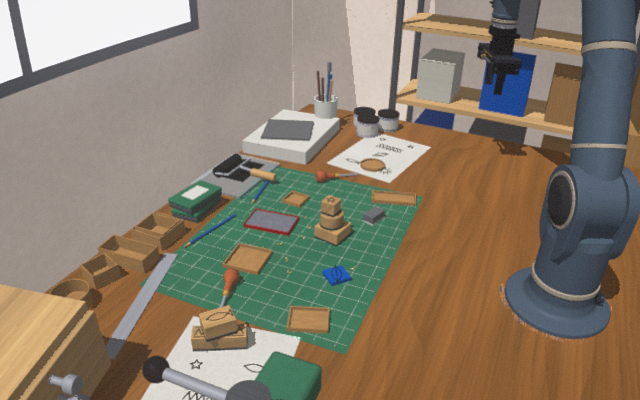

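```bash
cat > h.py <<'E'
from workcell import env, effector, vision, ticket
import cv2,numpy as np
from scipy.spatial.transform import Rotation as R
np.set_printoptions(precision=4,suppress=True)
def K(c): f=200/np.tan(np.radians(c["fov_y"]/2)); return np.array([[f,0,c["cx"]],[0,f,c["cy"]],[0,0,1]]),np.array([c["k1"],0,0,0,0])
def rays(name,px,T=None):
    c=vision.camera_params(name); k,d=K(c); T=c["T"] if T is None else T
    s=cv2.undistortPoints(np.float64(px).reshape(-1,1,2),k,d).reshape(-1,2)
    return T[:3,3],np.c_[s,np.ones(len(s))]@T[:3,:3].T
def plane(name,px,z,T=None):
    o,r=rays(name,px,T); return o+r*((z-o[2])/r[:,2])[:,None]
def project(name,P,T=None):
    c=vision.camera_params(name); k,d=K(c); M=np.linalg.inv(c["T"] if T is None else T)
    return cv2.projectPoints(np.float64(P).reshape(-1,1,3),cv2.Rodrigues(M[:3,:3])[0],M[:3,3],k,d)[0].reshape(-1,2)
def tri(o1,r1,o2,r2):  # midpoint of two rays, gap
    A=np.c_[r1,-r2]; t=np.linalg.lstsq(A,o2-o1,rcond=None)[0]; a,b=o1+r1*t[0],o2+r2*t[1]; return (a+b)/2,np.linalg.norm(a-b)
def down(yaw): return (R.from_euler("z",yaw)*R.from_euler("x",np.pi)).as_rotvec()
def wristT():
    T=np.eye(4); T[:3,3]=env.current_tcp_pos(); T[:3,:3]=R.from_rotvec(env.current_eef_rot()).as_matrix()
    return T@vision.camera_params("wrist")["tool_from_camera"]
def shot(tag):
    T=wristT(); p,d=vision.get_image("wrist"); cv2.imwrite(f"pics/{tag}.png",p[:,:,::-1]); np.savez(f"pics/{tag}.npz",p=p,d=d,T=T); return p,d,T
E
python3 - <<'E'
from h import *
px=dict(square=(277,175),small=(363,165),bar=(405,235),oblong=(242,239),round=(454,197),pileA=(331,211),pileB=(202,202),woodbox=(107,137),clamp=(110,285),lid=(270,105))
for n,p in px.items(): q=plane("top",[p],.005)[0]; print(n,q,np.hypot(*q[:2]))
d=np.load("pics/top0.npz")["d"]
for n,p in dict(woodbox=(107,137),clamp=(110,285),handle=(70,285),bar=(53,260),box=(475,105),pot=(525,105)).items():
    o,r=rays("top",[p]); print(n,o+r[0]*d[p[1],p[0]])
for x,y in [(.5,.15),(.5,.35),(.5,-.15),(.5,-.35),(.55,0)]:
  for yaw in(0,np.pi,np.pi/2,-np.pi/2): 
    q=env.ik([x,y,.25],down(yaw)); print(x,y,round(yaw,2),q if q is None else np.array(q))
E
```

```text
square [0.6319 0.1522 0.005 ] 0.6499609627024088
small [ 0.6558 -0.1201  0.005 ] 0.6667462493924471
bar [ 0.431  -0.2385  0.005 ] 0.49259506902356104
oblong [0.4323 0.2612 0.005 ] 0.5050790305333257
round [ 0.5445 -0.398   0.005 ] 0.674422180275119
pileA [ 0.5118 -0.015   0.005 ] 0.5120127604096611
pileB [0.5521 0.3899 0.005 ] 0.6758371395168016
woodbox [0.7811 0.7198 0.005 ] 1.0621206632827591
clamp [0.2993 0.6731 0.005 ] 0.7366844046778652
lid [0.8697 0.175  0.005 ] 0.8870879261556109
woodbox [0.7257 0.6353 0.1521]
clamp [0.2988 0.5551 0.2244]
handle [0.2997 0.6445 0.2549]
bar [0.36   0.6646 0.3005]
box [ 0.8299 -0.4789  0.046 ]
pot [ 0.8167 -0.6276  0.0682]
0.5 0.15 0 [ 0.3414  0.274  -0.8595  1.7867  0.2233  1.1824 -2.1559]
0.5 0.15 3.14 [ 0.522   0.3619 -1.1271  1.7794  0.3472  1.2214  0.8689]
0.5 0.15 1.57 [ 0.4304  0.309  -0.9841  1.783   0.2755  1.197  -0.6341]
0.5 0.15 -1.57 [ 0.5453  0.3799 -1.1677  1.7786  0.3703  1.2304  2.4177]
0.5 0.35 0 [-0.9336  0.3266  0.3334  1.6428 -0.1133  1.1912 -2.1453]
0.5 0.35 3.14 [ 0.1128  0.594  -1.2059  1.5822  0.5641  1.3601  0.4131]
0.5 
[... 298 characters left out ...]
 [ 0.6816  0.2165 -0.5516  1.7981  0.123   1.1611  0.0912]
0.5 -0.15 -1.57 [-0.6975  0.2783  1.1243  1.8649 -0.2728  1.1677 -2.6209]
0.5 -0.35 0 [ 0.6039  0.3242 -0.0814  1.6235  0.0279  1.1949 -1.0544]
0.5 -0.35 3.14 [ 1.0586  0.4068 -0.7059  1.5963  0.2748  1.2404  1.8741]
0.5 -0.35 1.57 [ 0.8415  0.3513 -0.3974  1.6089  0.1428  1.2101  0.4154]
0.5 -0.35 -1.57 [ 0.3814  0.3213  0.2097  1.6372 -0.0708  1.1905 -2.5346]
0.55 0 0 [ 0.3261  0.2585 -0.49    1.7413  0.1308  1.1741 -1.7716]
0.55 0 3.14 [ 0.6302  0.3418 -0.8967  1.7261  0.2836  1.2106  1.2311]
0.55 0 1.57 [ 0.4735  0.2895 -0.6795  1.7336  0.1947  1.187  -0.259 ]
0.55 0 -1.57 [ 0.8564  0.524  -1.3081  1.7169  0.5232  1.3134  2.5825]
```

Run:
```python
from h import *
ims=[]
for i,y in enumerate([-.3,-.06,.17,.36]):
    env.move_pose([.5,y,.22],down(np.pi)); p,d,T=shot(f"w{i}"); ims.append(p[:,:,::-1]); print(env.current_time_s(),T[:3,3])
m=np.vstack([np.hstack(ims[:2]),np.hstack(ims[2:])]); cv2.imwrite("pics/mont.png",cv2.resize(m,(800,500),interpolation=cv2.INTER_AREA))
```

```text
1.8417 [ 0.4171 -0.3014  0.409 ]
2.8417 [ 0.4178 -0.0622  0.4091]
3.8083 [0.4184 0.1677 0.4088]
4.6417 [0.4187 0.3577 0.4087]
```

View pics/mont.png

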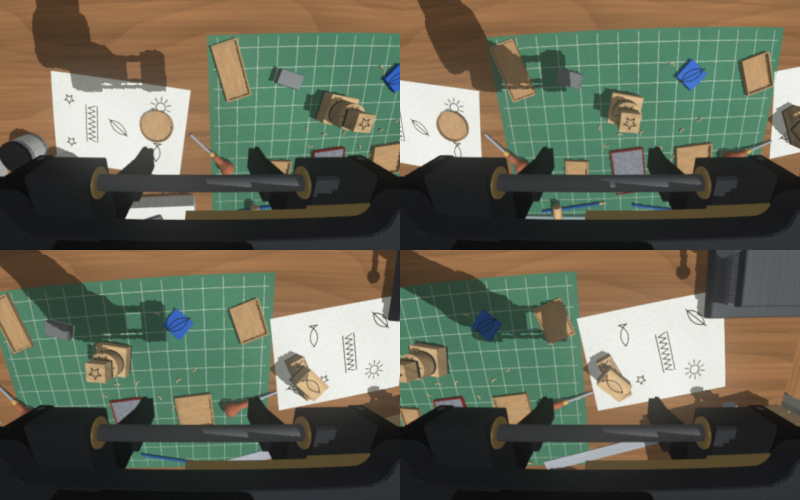

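```bash
cat >> h.py <<'E'
def cloud(name,d,T=None):
    v,u=np.mgrid[:400,:640]; o,r=rays(name,np.c_[u.ravel(),v.ravel()],T)
    return (o+r*d.reshape(-1,1)).reshape(400,640,3)
E
python3 - <<'E'
from h import *
for i,y in enumerate([.1,-.06]):
    env.move_pose([.62,y,.22],down(np.pi)); shot(f"w{4+i}"); print(env.current_time_s())
for i in range(6):
    f=np.load(f"pics/w{i}.npz"); C=cloud("wrist",f["d"],f["T"]); z=C[...,2]
    print(i,"table",[round(float(np.median(z[10:40,a:a+60])),4) for a in(150,300,450)])
    for n,(x,y) in dict(A=(.51,-.015),B=(.55,.39)).items():
        m=(np.hypot(C[...,0]-x,C[...,1]-y)<.09)&(f["d"]>0)
        if m.sum()>500: print(n,m.sum(),np.histogram(z[m],np.arange(-.005,.115,.005))[0])
rgb=[np.load(f"pics/w{i}.npz")["p"][:,:,::-1] for i in(4,5)]
def crop(i,x,y):
    f=np.load(f"pics/w{i}.npz"); u,v=project("wrist",[[x,y,.03]],f["T"])[0].astype(int); u=np.clip(u,70,570);v=np.clip(v,60,330)
    return cv2.resize(f["p"][v-60:v+60,u-70:u+70,::-1],(266,228),interpolation=cv2.INTER_CUBIC)
L=[(1,.51,-.015),(2,.55,.39),(3,.55,.39),(0,.43,-.24),(2,.43,.26),(0,.54,-.4),(4,.63,.15),(5,.656,-.12)]
c=[crop(*l) for l in L]+[np.zeros((228,266,3),np.uint8)]
cv2.imwrite("pics/c1.png",cv2.resize(np.vstack([np.hstack(c[:3]),np.hstack(c[3:6]),np.hstack(c[6:])]),(700,600)))
E
```

```text
5.8
6.5333
0 table [0.0004, 0.0004, 0.0004]
A 12859 [ 488 8323  112  108  121  119  129  747  104  111  121  123  125  458
  238  101  115  112  125  126  853    0    0]
1 table [0.0004, 0.0004, 0.0005]
A 66043 [  715 10065    50    34    37    33    43   810    34    37    33    37
    34   463   174    29    50    43    51    79   972     0     0]
B 6127 [ 368 4404  216  194  182  166  133  230   91   67   52   22    2    0
    0    0    0    0    0    0    0    0    0]
2 table [0.0003, 0.0004, 0.0004]
A 13237 [ 703 8846   81   93  101   98   92  767   80   84   81   85   84  429
  233   70   95   85   89  125  916    0    0]
B 11798 [ 667 8340  132   74   78   74   75  509   65   76   78   84   89 1013
  444    0    0    0    0    0    0    0    0]
3 table [0.0004, 0.0004, 0.0009]
A 11596 [ 620 7193  151  167  147  184  190  703  141  123  140  148  140  439
  227  120  126  133  128  136  240    0    0]
B 53264 [1021 9117   99   28   29   30   27  599   46   50   55   59   64 1131
  401    0    0    0    0    0    0    0    0]
4 table [0.001, 0.0094, 0.0032]
A 22602 [ 1451 11894    65    49    45    51    54   825    46    48    44    52
    52   541   238    28    51    59    60   113  1234     0     0]
B 14037 [ 942 9111  198  160  156  141  141  636  142  155  150  164  175 1302
  464    0    0    0    0    0    0    0    0]
5 table [0.0034, 0.001, 0.0096]
A 50222 [ 1348 12793    30    11     6    14     7   900    14    14     9    14
    10   538   195    19    19    20    23    74  1292     0     0]
B 5012 [ 507 4227  165   82   30    1    0    0    0    0    0    0    0    0
    0    0    0    0    0    0    0    0    0]
```

View pics/c1.png

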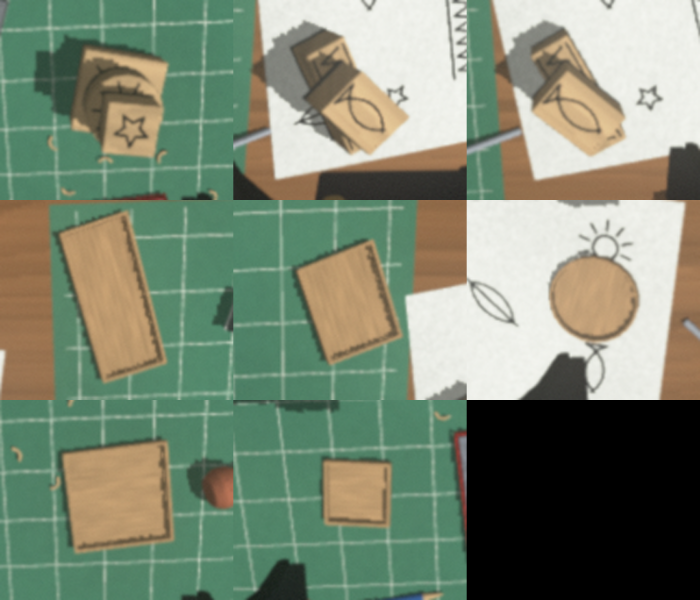

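```bash
cat >> h.py <<'E'
STAMP=dict(square=(.062,.062),bar=(.096,.032),oblong=(.056,.040),round=(.054,.054),small=(.034,.034))
def fit(C,d,xy,rad,zlo,zhi,circ=False):
    """centre, sizes (long, short), angle of the long side, median height of the points in a height band near xy"""
    m=(np.hypot(C[...,0]-xy[0],C[...,1]-xy[1])<rad)&(d>0)&(C[...,2]>zlo)&(C[...,2]<zhi)
    n,l,s,_=cv2.connectedComponentsWithStats(cv2.morphologyEx(m.astype(np.uint8),cv2.MORPH_OPEN,np.ones((2,2))) if not circ else m.astype(np.uint8),connectivity=8)
    if n<2: return None
    m=l==1+np.argmax(s[1:,4]); P=C[m]; X=np.float32(P[:,:2]*1000)
    if circ: c,r=cv2.minEnclosingCircle(X); return np.array(c)/1000,np.array([2*r,2*r]),0.,np.median(P[:,2]),m
    c,(w,h),a=cv2.minAreaRect(X); a=np.radians(a)
    if w<h: w,h,a=h,w,a+np.pi/2
    return np.array(c)/1000,np.array([w,h]),a,np.median(P[:,2]),m
E
cat > fit0.py <<'E'
from h import *
box=dict(square=((.632,.152),(2,4,5)),bar=((.431,-.238),(0,1,5)),oblong=((.432,.261),(1,2,3)),round=((.544,-.398),(0,1)),small=((.656,-.12),(4,5)))
F={i:np.load(f"pics/w{i}.npz") for i in range(6)}; W={i:(f["d"],f["T"],cloud("wrist",f["d"],f["T"])) for i,f in F.items()}
for n,(xy,vs) in box.items():
    for i in vs:
        d,T,C=W[i]; r=fit(C,d,xy,.085,.007,.013,n=="round")
        if r: print("box",n,i,r[0],r[1],round(r[2],3),"z",round(float(r[3]),4),r[4].sum())
for n,xy,z,vs in[("small",(.51,-.015),.096,range(6)),("oblong",(.55,.39),.064,(2,3,4)),("round",(.51,-.015),.064,(1,2,4,5)),("square",(.51,-.015),.032,(1,2,5)),("bar",(.55,.39),.032,(2,3))]:
    R_=[]
    for i in vs:
        d,T,C=W[i]; r=fit(C,d,xy,.09,z-.003,z+.004,n=="round")
        if r:
            print(n,i,r[0],r[1],round(r[2],3),"z",round(float(r[3]),4),r[4].sum())
            # ray to the centre pixel of the coloured patch, for a two-view height
            v,u=np.nonzero(r[4]); R_.append((i,rays("wrist",[project("wrist",[[*r[0],r[3]]],T)[0]],T), cv2.minEnclosingCircle(np.float32(np.c_[u,v]))[0],T))
    if n in("small","oblong"):
        a,b=R_[1],R_[2]; oa,ra=rays("wrist",[a[2]],a[3]); ob,rb=rays("wrist",[b[2]],b[3]); print("   two-view",a[0],b[0],*tri(oa,ra[0],ob,rb[0]))
E
python3 fit0.py
```

```text
box square 2 [0.597  0.1494] [80.5272 17.3229] 1.795 z 0.0098 178
box square 4 [0.6043 0.1521] [147.4557  83.3442] 0.134 z 0.0095 352
box square 5 [0.6172 0.071 ] [287.5302 104.0784] 1.369 z 0.0097 636
box bar 0 [ 0.4361 -0.2515] [118.2276  83.4013] 0.312 z 0.0098 629
box bar 1 [ 0.4084 -0.1716] [200.958  115.9959] 1.898 z 0.0094 742
box bar 5 [ 0.4723 -0.163 ] [231.9432  77.8542] 1.333 z 0.0095 493
box oblong 1 [0.4463 0.1267] [371.75    88.5217] 1.655 z 0.0098 624
box oblong 2 [0.4416 0.2395] [126.3241  82.8319] 1.839 z 0.0099 522
box oblong 3 [0.4354 0.2935] [122.3825  51.055 ] 2.22 z 0.0096 235
box round 0 [ 0.5455 -0.3976] [73.4094 73.4094] 0.0 z 0.0101 357
box round 1 [ 0.5461 -0.3976] [74.2709 74.2709] 0.0 z 0.0099 418
box small 4 [ 0.6211 -0.0216] [289.1786  70.08  ] 1.936 z 0.0096 421
box small 5 [ 0.6107 -0.1067] [164.0184  59.1675] 2.915 z 0.0096 332
small 0 [ 0.4941 -0.1041] [421.0506  49.6439] 1.309 z 0.0966 889
small 1 [ 0.4898 -0.016 ] [165.1733  50.4978] 0.308 z 0.0965 1014
small 2 [0.4824 0.0339] [293.0264  45.3393] 2.17 z 0.0965 975
small 3 [0.4786 0.1128] [503.0323
[... 333 characters left out ...]
17 z 0.0645 1521
oblong 4 [0.5325 0.29  ] [372.3699  66.5593] 1.417 z 0.0645 1726
   two-view 3 4 [0.5484 0.3833 0.0636] 8.183966594745984e-05
round 1 [ 0.5087 -0.0145] [53.8157 53.8157] 0.0 z 0.0644 626
round 2 [ 0.5086 -0.0127] [53.0545 53.0545] 0.0 z 0.0646 621
round 4 [ 0.5098 -0.0135] [54.2132 54.2132] 0.0 z 0.0645 754
round 5 [ 0.5094 -0.0145] [53.8562 53.8562] 0.0 z 0.0645 681
square 1 [ 0.5111 -0.0105] [71.0921 70.2491] 2.975 z 0.0326 839
square 2 [0.4878 0.0727] [218.5439  86.8894] 1.824 z 0.0325 811
square 5 [ 0.5072 -0.0158] [82.1902 67.28  ] 1.489 z 0.0326 784
bar 2 [0.4843 0.2833] [263.3516  38.1653] 1.197 z 0.0329 442
bar 3 [0.4829 0.3588] [122.4716  38.6882] 0.324 z 0.0326 485
```

```bash
python3 - <<'E'
s=open('h.py').read()
a=s.index("cv2.connectedComponentsWithStats("); e=s.index("\n",a)
s=s[:a]+"cv2.connectedComponentsWithStats(m.astype(np.uint8),connectivity=8)"+s[e:]
open('h.py','w').write(s)
E
python3 fit0.py
```

```text
box square 2 [0.6294 0.1529] [81.5466 77.2101] 1.699 z 0.0105 330
box square 4 [0.6319 0.1536] [81.763  81.5077] 0.131 z 0.0103 536
box square 5 [0.6321 0.1539] [82.3523 81.8803] 1.697 z 0.0101 655
box bar 0 [ 0.4297 -0.2398] [115.9615  51.7592] 0.312 z 0.0104 631
box bar 1 [ 0.4297 -0.2397] [115.4683  52.9546] 0.316 z 0.0102 749
box bar 5 [ 0.4479 -0.2336] [77.7634 52.7122] 0.307 z 0.0101 493
box oblong 1 [0.4324 0.2638] [76.6623 62.2165] 0.364 z 0.01 645
box oblong 2 [0.4325 0.2643] [75.7933 59.4475] 0.374 z 0.0104 526
box oblong 3 [0.4328 0.2645] [75.7237 59.9392] 0.385 z 0.0103 518
box round 0 [ 0.5455 -0.3976] [73.4094 73.4094] 0.0 z 0.0101 357
box round 1 [ 0.5461 -0.3976] [74.2709 74.2709] 0.0 z 0.0099 418
box small 4 [ 0.6562 -0.1192] [54.0337 53.5853] 1.526 z 0.0102 425
box small 5 [ 0.6555 -0.1189] [53.3668 51.7132] 3.101 z 0.0103 335
small 0 [ 0.5119 -0.0145] [36.8901 34.6344] 1.473 z 0.0966 895
small 1 [ 0.5118 -0.0141] [34.4809 34.0263] 3.051 z 0.0965 1016
small 2 [ 0.512  -0.0133] [35.6244 33.5652] 1.472 z 0.0965 981
small 3 [ 0.5132 -0.0019] [33.745  14.1713] 2.989 z 0
[... 305 characters left out ...]
2] 0.878 z 0.0645 1524
oblong 4 [0.5484 0.3823] [58.0262 41.8137] 0.859 z 0.0645 1732
   two-view 3 4 [0.5476 0.3813 0.0645] 0.0008186815012318217
round 1 [ 0.5087 -0.0145] [53.8157 53.8157] 0.0 z 0.0644 626
round 2 [ 0.5086 -0.0127] [53.0545 53.0545] 0.0 z 0.0646 621
round 4 [ 0.5098 -0.0135] [54.2132 54.2132] 0.0 z 0.0645 754
round 5 [ 0.5094 -0.0145] [53.8562 53.8562] 0.0 z 0.0645 681
square 1 [ 0.5051 -0.0148] [62.4785 62.4232] 2.971 z 0.0325 842
square 2 [ 0.5054 -0.0131] [61.8923 61.4188] 1.399 z 0.0325 822
square 5 [ 0.5056 -0.0148] [62.0074 62.0065] 1.407 z 0.0324 796
bar 2 [0.5211 0.3619] [45.6142 29.8003] 2.079 z 0.0328 468
bar 3 [0.5264 0.3689] [46.1843 40.7751] 0.537 z 0.0325 497
```

```bash
cat > act.py <<'E'
from h import *
BOX=dict(square=((.632,.1537),.129),bar=((.4297,-.2398),.313),oblong=((.4325,.2643),.374),round=((.5458,-.3976),0),small=((.6558,-.119),1.528))
def yawfor(p,a,sym,prefer=None):
    """tool yaw among a+k*sym that keeps the last joint well inside its range and moves least"""
    q0=np.array(env.current_qpos()); best=None
    for k in range(-8,9):
        y=a+k*sym
        if not -np.pi-.01<y<=np.pi+.01: continue
        q=env.ik([*p],down(y))
        if q is None: continue
        q=np.array(q); c=np.abs(q-q0).max()+5*max(0,abs(q[6])-2.3)
        if best is None or c<best[0]: best=(c,y)
    return best[1]
def pick(n,xy,ang,bottom,opening=1.0,look=True,gripdir=0.0):
    sym=np.pi/2 if n in("square","small") else np.pi if n!="round" else np.pi/6
    yaw=yawfor((*xy,.25),ang+gripdir,sym)
    effector.grip(opening); env.move_pose([*xy,bottom+.16],down(yaw)); 
    if look:
        p,d,T=shot("pk_"+n); r=fit(cloud("wrist",d,T),d,xy,.075,bottom+.029,bottom+.037,n=="round"); print(n,r[:4])
        e=np.abs(r[1]/1000-STAMP[n]).max(); assert e<.005,e
        xy=r[0]
        if n!="round": yaw+=(r[2]+gripdir-yaw+sym/2)%sym-sym/2
    print("yaw",yaw)
    env.movel([*xy,bottom+.05],.2,frame=down(yaw)); env.movel([*xy,bottom+.011],.08)
    effector.grip(0.,25); w=env.current_gripper_width()*.087
    env.movel([*xy,bottom+.10],.15); print("width",w,env.current_gripper_width()*.087,"t",env.current_time_s())
def place(n,gripdir=0.0,z=.0155,rel=None):
    xy,a=BOX[n]; sym=np.pi/2 if n in("square","small") else np.pi if n!="round" else np.pi/6
    yaw=yawfor((*xy,.2),a+gripdir,sym); h=max(env.current_tcp_pos()[2],.13)
    env.move_pose([*xy,h],down(yaw)); env.movel([*xy,.04],.15); c=env.movel([*xy,z],.03,contact_N=6)
    print("down",c,env.current_tcp_pos()); effector.grip(min(1,env.current_gripper_width()+.2)); env.movel([*xy,.13],.15); print("t",env.current_time_s())
E
python3 - <<'E'
from act import *
pick("small",(.512,-.0136),1.475,.064,opening=.75); place("small")
E
```

```text
small (array([ 0.5113, -0.0141]), array([33.6558, 33.4115]), np.float64(3.0628152832808135), np.float64(0.09644507474390657))
yaw 3.0628152832808135
width 0.00034139696666453905 0.0002489950624288248 t 11.1583
down False [ 0.656  -0.1189  0.0157]
t 15.4
```

Run:
```python
from h import *
p,d=vision.get_image("top"); s,_=vision.get_image("side"); np.savez("pics/top1.npz",p=p,d=d)
cv2.imwrite("pics/v1.png",np.vstack([cv2.resize(s[150:290,260:480,::-1],(660,300)),cv2.resize(p[120:250,180:440,::-1],(660,300))]))
C=cloud("top",d); m=np.hypot(C[...,0]-.511,C[...,1]+.014)<.06; print(np.histogram(C[m][:,2],np.arange(-.005,.115,.005))[0], env.current_tcp_pos(),R.from_rotvec(env.current_eef_rot()).as_matrix())
```

```text
[200 435  71   5   2   6  23 103  36   2   4   5   7  62  43   5   4   3
   3  35  93  13   0] [ 0.6549 -0.1191  0.1285] [[-0.9991  0.0428 -0.0025]
 [ 0.0428  0.9991  0.0003]
 [ 0.0025  0.0002 -1.    ]]
```

View pics/v1.png

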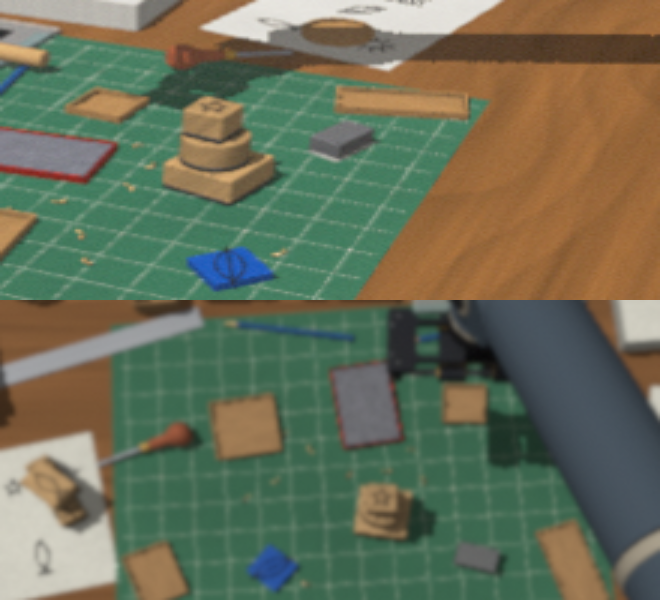

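Run:
```python
from h import *
effector.grip(.75); xy=(.5113,-.0141); f=down(3.0628)
env.move_pose([*xy,.224],f); print(env.current_tcp_pos(),f,env.current_eef_rot(),env.current_gripper_width())
print(env.movel([*xy,.114],.2,frame=f)); print(env.current_tcp_pos(),env.current_eef_rot())
```

```text
[ 0.5121 -0.0156  0.2238] [0.1237 3.1392 0.    ] [ 0.1266  3.1385 -0.0006] 0.747260378090519
False
[ 0.5124 -0.0139  0.1143] [0.1244 3.1384 0.0018]
```

Run:
```python
from h import *
xy=(.5113,-.0141)
print(env.movel([*xy,.075],.08),env.current_tcp_pos(),env.current_contact_force())
s,_=vision.get_image("side"); a=s[150:250,290:390,::-1]
for o in(.5,.42):
  effector.grip(o,5); print(env.current_gripper_width(),env.current_gripper_force())
s,_=vision.get_image("side"); b=s[150:250,290:390,::-1]
cv2.imwrite("pics/v2.png",cv2.resize(np.hstack([a,b]),(800,400)))
```

```text
False [ 0.5113 -0.0139  0.0749] [-0.2358 -0.7468  0.0103]
0.5031388410971125 0.0
0.4245883751212404 0.0
```

View pics/v2.png

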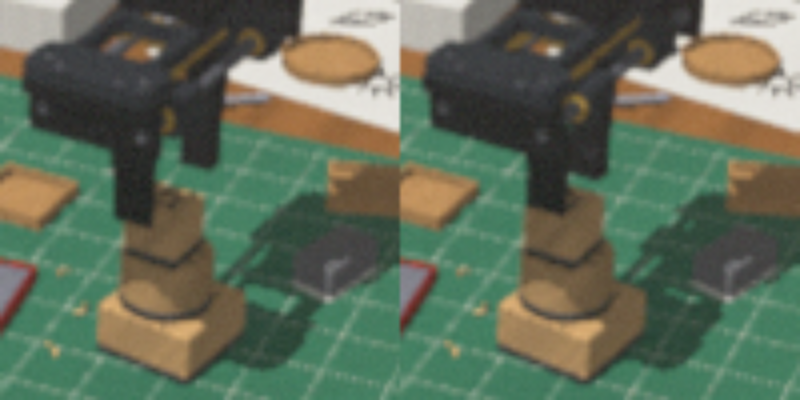

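Run:
```python
from h import *
env.movel([.5113,-.0141,.16],.2)
tc=vision.camera_params("wrist")["tool_from_camera"]
for o in(1.,.75,.42,.1):
    effector.grip(o); p,d,T=shot(f"g{int(o*100)}"); C=cloud("wrist",d,tc)
    m=(d>0)&(C[...,2]<.03)&(C[...,2]>-.06)
    for s in(-1,1):
        k=m&(np.sign(C[...,1])==s)&(np.abs(C[...,0])<.03)&(abs(C[...,1])<.07); Q=C[k]
        print(o,s,k.sum(),"zmax",np.percentile(Q[:,2],[90,98,99.8]) if len(Q) else None,"tip y/x",Q[Q[:,2]>np.percentile(Q[:,2],95)].mean(0) if len(Q) else None)
```

```text
1.0 -1 1076 zmax [-0.0308 -0.0279 -0.0265] tip y/x [ 0.0046 -0.0461 -0.0279]
1.0 1 1073 zmax [-0.0309 -0.0279 -0.0265] tip y/x [ 0.0055  0.0452 -0.028 ]
0.75 -1 955 zmax [-0.0311 -0.0279 -0.0266] tip y/x [ 0.006  -0.0356 -0.0279]
0.75 1 951 zmax [-0.0313 -0.0278 -0.0267] tip y/x [ 0.0044  0.0341 -0.028 ]
0.42 -1 743 zmax [-0.0311 -0.0278 -0.0268] tip y/x [ 0.0072 -0.0215 -0.028 ]
0.42 1 778 zmax [-0.031  -0.0278 -0.0264] tip y/x [ 0.0077  0.0208 -0.0278]
0.1 -1 569 zmax [-0.0317 -0.0285 -0.027 ] tip y/x [ 0.0107 -0.0094 -0.0285]
0.1 1 570 zmax [-0.0317 -0.0281 -0.0265] tip y/x [ 0.0108  0.0085 -0.0282]
```

```bash
sed -i 's/^from h import \*/from h import *\nTIP=.0265  # the finger ends were measured this far behind the nominal TCP/; s/bottom+.05\]/bottom+.05-TIP]/; s/bottom+.011\]/bottom+.011-TIP]/; s/bottom+.10\]/bottom+.10-TIP]/; s/\[\*xy,.04\]/[*xy,.04-TIP]/; s/\[\*xy,z\]/[*xy,z-TIP]/' act.py
python3 - <<'E'
from act import *
pick("small",(.512,-.0136),1.475,.064,opening=.75,look=False)
assert env.current_gripper_width()>.3
place("small")
E
```

```text
yaw 3.0457963267948966
width 0.033745605737219124 0.033577949178180105 t 28.4333
down False [ 0.656  -0.1189 -0.0108]
t 32.8583
```

Run:
```python
from act import *
pick("round",(.509,-.014),3.046,.032,opening=.95)
assert env.current_gripper_width()>.55
place("round")
```

```text
round (array([ 0.5088, -0.0145]), array([53.707, 53.707]), 0.0, np.float64(0.06447296800216576))
yaw 3.046
width 0.05386269981455744 0.05298537359178856 t 37.3417
down False [ 0.546  -0.3976 -0.0108]
t 42.4
```

Run:
```python
from act import *
pick("square",(.5054,-.0145),1.403,0.0,opening=1.)
assert env.current_gripper_width()>.65
place("square")
pick("oblong",(.5478,.382),.878,.032,opening=.75)
assert env.current_gripper_width()>.4
place("oblong")
```

```text
square (array([ 0.5052, -0.0147]), array([62.5071, 61.9722]), np.float64(2.9734466544746425), np.float64(0.032466353365170814))
yaw 2.9734466544746425
width 0.06194321703583933 0.06170886091230967 t 47.3
down False [ 0.6321  0.1538 -0.0108]
t 51.8
oblong (array([0.5482, 0.3817]), array([55.9176, 39.8454]), np.float64(0.886433301990929), np.float64(0.06442524040336056))
yaw -2.2551593515988646
width 0.039790388416091824 0.03976671569853508 t 56.2
down False [ 0.4325  0.2645 -0.0109]
t 60.5333
```

Run:
```python
from act import *
pick("bar",(.548,.388),.6,0.0,opening=.65)
assert env.current_gripper_width()>.3
place("bar")
```

```text
bar (array([0.5469, 0.3848]), array([95.313 , 32.0335]), np.float64(0.5304069804775183), np.float64(0.032470020060957505))
yaw -2.6111856731122747
width 0.03158516460231385 0.03159714857970025 t 64.2917
down False [ 0.4299 -0.2398 -0.0109]
t 70.1917
```

Now verify all five from the wrist camera.

```bash
cat > chk.py <<'E'
from act import *
import sys
ims=[]
for i,(x,y,ns) in enumerate([(.5,-.28,("bar","round")),(.62,.02,("small","square")),(.5,.17,("oblong",))]):
    env.move_pose([x,y,.2],down(np.pi)); p,d,T=shot(f"chk{i}{sys.argv[1]}"); C=cloud("wrist",d,T); ims.append(p[:260,:,::-1])
    for n in ns:
        b=np.array(BOX[n][0]); r=fit(C,d,b,.06,.025,.05,n=="round"); k=cv2.erode(r[4].astype(np.uint8),np.ones((5,5)))>0
        P=C[k]; P=P[P[:,2]>np.median(P[:,2])-.002]; g=np.linalg.lstsq(np.c_[P[:,:2],np.ones(len(P))],P[:,2],rcond=None)[0]
        print(n,"off mm",(r[0]-b)*1000,r[1],"top",round(float(r[3]),4),"tilt",np.hypot(*g[:2]))
print(env.current_time_s()); cv2.imwrite(f"pics/chk{sys.argv[1]}.png",cv2.resize(np.vstack(ims),(490,600),interpolation=cv2.INTER_AREA))
E
python3 chk.py a
```

```text
bar off mm [ 0.3935 -0.6565] [95.5318 32.4258] top 0.0355 tilt 0.0025211283393147942
round off mm [-0.1129 -1.0374] [54.8668 54.8668] top 0.0354 tilt 0.0016192596672408334
small off mm [-0.4907  0.011 ] [34.6117 34.0991] top 0.0353 tilt 0.006462855239729581
square off mm [ 0.0296 -0.3512] [62.5996 61.7546] top 0.0356 tilt 0.004036173774352791
oblong off mm [ 1.2669 -0.2071] [56.8914 40.0501] top 0.0354 tilt 0.0012939855171630594
72.8667
```

View pics/chka.png

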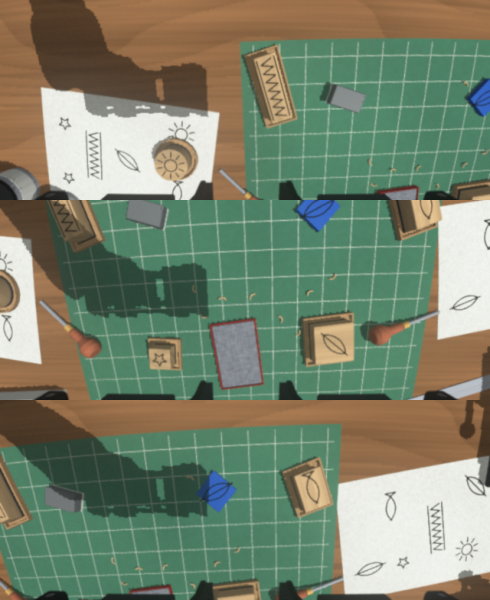

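All five stamps lie flat in their own boxes with the picture side up: bar at (270,85), round at (172,160), small at (164,354), square at (330,340) and oblong at (307,487). The depth data put each within about 1.5 mm of its box centre, and the arm is clear.

```bash
python3 -c "
from workcell import ticket
print(ticket.sign_off())"
```

```text
the job is handed in; nothing more can be done
None
```

The job is handed in: all five stamps lie flat and picture side up in their own boxes, each measured within about 1.5 mm of its box's centre, finished at about 73 s of the 125 s allowed; the first grasp closed on air because the fingers end about 26 mm short of the stated TCP, which I measured and corrected for.

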